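# Find the battery pack that fits the logger and switch it on

### The arm

A 6-joint arm with a two-finger parallel gripper is mounted at the origin on a cart in front of the work surface, level with it; the furniture and walls round the work are solid. World frame = base frame: x ahead of the robot, y to its left, z up, the work surface at z = 0. Lengths are in m, angles in rad, forces in N, time in s.
With the tool pointing down it reaches from about 0.35 to 1 m from the base axis. Payload 7.1 kg.
Tool frame: the origin (TCP) lies at the very end of the fingers, on their centre line; the grasp point (between the pads) lies r.grasp_offset behind it (r.grasp_offset is the distance from the TCP to the grasp point, in m); z points along the fingers, y is the line along which they close (so a half turn about z gives the same grasp; the last joint's range is limited). The gripper opens to 85 mm and grips with 20 to 120 N. Pads are 22 mm wide; open, the fingers measure 114 mm over their backs; the gripper's body (76 mm by 85 mm) begins 54 mm behind the grasp point. The pads swing forward as they close: fully open they stand 13 mm farther back than shut.
Start: joints at [1.282, 0.423, 1.63, -0, 1.089, -0.019], TCP at [0.167, 0.602, 0.231] pointing down, gripper open.
Joint ranges: [-3, 3], [-0.9, 2.11], [0.09, 2.58], [-1.31, 4.45], [0.11, 2.69], [-2.54, 2.54]. Speed limits (rad/s): [2.39, 2.39, 3.01, 3.14, 3.14, 3.14].

### API

Orientations are given as a unit quaternion [w, x, y, z].
In Python, from workcell import r gives the robot as it stands.
- The arm moves only by the tool apply_moves, never from a script. Its argument "increments" is one flat list of numbers, 7 for each row, row after row: the closure, from -1 (fully open) to 1 (shut), so that 0 is half open, then the shift along the tool's x, y, z in m, then the turn, a rotation vector about the tool's x, y, z in rad. A call has 1 to 20 rows; each row is the pose to reach, as a shift and turn from the pose commanded when the call began, along the tool's axes at that moment; what a row does not reach only later rows make up. A row lasts 1/8 s, in which the tool goes at most 62.5 mm and 10.7 degrees, less where a joint would pass 70% of its speed; a pose out of reach is approached as far as the arm can. A call with a gripper value outside its range is refused whole. The fingers move at their own pace and stop on an object; "squeeze" is the grip in N (left out, the last holds). Time passes only in rows, so rows that repeat a pose let the fingers close. It gives the time, the measured TCP pose, the force, the opening and the grip force at its end, in the units of the state.
- r.read_state(): the state, without advancing time (a new reading comes with each control period).
- r.snapshot(name): name is "side" or "top"; returns the picture (480x640x3 uint8, red, green, blue); there is no depth.
- r.get_calibration(name): a dict with "fx", "fy", "cx", "cy" (pixels), "xyz" and "orientation" of the camera in the world. Camera axes: x right, y down, z forward; pixel columns grow to the right and rows downward; lengths in m; the calibration is good to about 2 mm. A picture is of the moment at which its call begins. get_calibration takes no time and is no camera call.
- r.close_job(): hands the job in; it is judged then, once.
Trained networks look in the newest picture that a camera, given by its name, has taken for a name from the list of things; names that differ only in an ending like _2 or _b are one class to them, and where a whole thing is asked for, a point or a joint stands for the part that bears it (a point fixed in the world has none). Each returns a list of dicts, best first, with "confidence" (0 to 1); they miss things now and then, are a little off and sometimes report something else, mostly with a low value. They report only what shows in the picture. A call takes as long as a camera call.
- r.boxes_of(label, camera): "centre" ([x, y, z] in m, in world coordinates, good to about 4 mm: the middle of the surface that is visible of it).
The state is a dict: "time": time; "q": joint angles; "qvel": joint speeds; "effort": joint torques, N m; "tool_pos": TCP position; "tool_rot": TCP orientation; "contact_force": force on the tool from outside, world axes, zero at the start; "moment": the same for the moment, N m; "opening": opening from 0.0 (shut) to 1.0 (fully open); "grasp_force": force on a finger pad.
Only numpy, scipy, OpenCV 4.12 (cv2) and the standard library are available. Lean on these libraries where they do the work, as an engineer would, in place of code of your own. Each camera call takes 0.05 s, during which the arm holds its last target. There are 200 camera calls.

### The job

The logger on the bench has lost its battery. Try the three battery packs in its bay until you find the one that goes in, seat that one fully home, and only then slide the logger's power switch across to on. Leave the two packs that do not fit standing upright on the bench, and do not push the other things on the bench about.

Things in the scene. Friction and masses are not known exactly. Their poses are not given: they have to be found in the camera images.
- pack_a (a point): centre of battery pack A, 34 mm above its underside, z up: plain grey box 102 mm long (its x), 44 wide (y), 40 high, with a carrying fin along the middle of its top (60 mm in x, 16 thick in y, 28 tall): 68 mm in all, about 0.25 kg. Either end may lead. The packs start on the bench in any order; just one fits the bay, which one differs from start to start
- pack_b (a point): centre of battery pack B, 34 mm above its underside, z up: plain grey box 96 mm long (its x), 50 wide (y), 40 high, with a carrying fin along the middle of its top (60 mm in x, 16 thick in y, 28 tall): 68 mm in all, about 0.25 kg. Either end may lead. The packs start on the bench in any order; just one fits the bay, which one differs from start to start
- pack_c (a point): centre of battery pack C, 34 mm above its underside, z up: plain grey box 90 mm long (its x), 56 wide (y), 40 high, with a carrying fin along the middle of its top (60 mm in x, 16 thick in y, 28 tall): 68 mm in all, about 0.25 kg. Either end may lead. The packs start on the bench in any order; just one fits the bay, which one differs from start to start
- logger: fixed grey bench unit, 150 mm (its x, pointing away from the robot) by 250 mm (its y) by 54 mm high, flat on top; origin at the centre of its underside. The open battery bay is at its +y end, the slide switch on top near its -y end
- bay (a point): centre of the bay's mouth, level with the logger's top; axes as the logger's. A 116 (x) by 70 (y) mm recess, 4 mm deep, then a black frame with a funnelled oblong well, long side along x, 3 mm longer and wider than the pack that fits; any other pack is 3 mm too long or too wide and stays on the frame
- bay_floor (a point): centre of the bay's floor, 42 mm below its mouth. The pack that fits goes down until its underside rests here (its centre is then 8 mm below the mouth, its fin standing proud); a pack that does not fit stops with its underside 38 mm above this floor
- power_switch (a joint): travel of the slide switch, m: 0 = off, 0.012 = on, along the logger's +x. A spring detent holds it at either end: it takes about 6 N to push it over, and past the middle it snaps on
- switch_ridge (a point): centre of the switch's ridge, 3.5 mm above the logger's top: a bar 22 mm wide (y), 6 mm thick (x, the sliding direction), 7 mm tall. A white bar marks the off end, a white dot the on end. Axes as the logger's; nothing else stands up near it
- specimen_steel: flat steel dog-bone specimen, 20 x 150 x 4 mm; a bystander lying on the bench, origin at the centre of its underside
- spanner: open-ended spanner, 27 x 155 x 8 mm; a bystander lying on the bench, origin at the centre of its underside
- lab_timer: white bench timer, 60 x 66 x 20 mm; a bystander lying on the bench, origin at the centre of its underside
- weight_500: brass-coloured weight with a knob, 38 mm across, 62 mm tall; a bystander lying on the bench, origin at the centre of its underside
- tape_roll: roll of tape lying flat, 104 mm across, 25 mm tall; a bystander lying on the bench, origin at the centre of its underside
- control_box: hand control box with a dial, 156 x 62 x 35 mm; a bystander lying on the bench, origin at the centre of its underside
- hex_key_6: L-shaped hex key, 33 x 88 x 7 mm; a bystander lying on the bench, origin at the centre of its underside

How it is judged:
By the outcome, as a careful person would: the job done as asked, in the order asked, and still so for the second after the job is handed in, with the robot touching nothing.
It also fails if it takes over 72 s, if anything falls off the work surface, if the arm or the gripper's body presses on something with over 40 N, if the wrist force passes 120 N, or if a joint passes its speed limit or range.

## Working session

There is one attempt and no reset: what is moved stays moved. The work goes in short steps, Python scripts to look and compute and a tool call to move; the robot and the scene stay as the last step left them, time stands still between calls to the robot, and variables do not carry over. Pictures are saved under pics/ and viewed, at most 12 in all, crops included, and the job is handed in when it is done.

Besides the shell and the picture viewer there is one more tool, called after "Emit:" as name(argument=value, ...) on one line, values as JSON. apply_moves: Moves the arm, as the interface text tells. Its arguments: {"type":"object","properties":{"increments":{"type":"array","items":{"type":"number"}},"squeeze":{"type":"number"}},"required":["increments"]}

```bash
mkdir -p pics; ls
python3 - <<'E'
from workcell import r
import cv2
for n in("top","side"):
    cv2.imwrite(f"pics/{n}0.png",r.snapshot(n)[:,:,::-1])
    print(n,r.get_calibration(n))
for l in("pack_a","logger","power_switch","specimen_steel","spanner","lab_timer","weight_500","tape_roll","control_box","hex_key_6"):
    for d in r.boxes_of(l,"top")[:4]: print(l,d)
print(r.read_state(),r.grasp_offset)
E
```

```text
pics
top {'fx': 612.8843264300293, 'fy': 612.8843264300293, 'cx': 325.70259127556676, 'cy': 241.5854135978217, 'xyz': array([-0.01344718,  0.00957427,  1.92926989]), 'orientation': array([ 0.08339253, -0.68491055,  0.71895634, -0.08393448])}
side {'fx': 487.7155848704653, 'fy': 487.7155848704653, 'cx': 315.16077101717127, 'cy': 248.90466603266196, 'xyz': array([-0.03768407,  1.16300044,  0.97597432]), 'orientation': array([ 0.08822699, -0.17563574,  0.87388664, -0.44462368])}
pack_a {'centre': [0.419, 0.061, 0.0382], 'confidence': 0.93}
pack_a {'centre': [0.4281, 0.3209, 0.0412], 'confidence': 0.57}
logger {'centre': [0.4296, -0.2767, 0.0549], 'confidence': 0.82}
power_switch {'centre': [0.4313, -0.3657, 0.0569], 'confidence': 0.55}
specimen_steel {'centre': [0.4383, 0.1226, 0.002], 'confidence': 0.55}
spanner {'centre': [0.4396, 0.2597, 0.0074], 'confidence': 0.69}
spanner {'centre': [0.4378, 0.124, 0.0052], 'confidence': 0.49}
weight_500 {'centre': [0.4775, 0.467, 0.0392], 'confidence': 0.42}
tape_roll {'centre': [0.4099, 0.559, 0.0264], 'confidence': 0.83}
tape_roll {'centre': [0.
[... 307 characters left out ...]
ce': 0.18}
{'time': 0.6, 'q': array([ 1.28203836e+00,  4.23079398e-01,  1.62987659e+00, -2.14621708e-05,
        1.08857952e+00, -1.89901175e-02]), 'qvel': array([-0.00335777, -0.00084576, -0.00093761, -0.00153308,  0.00041325,
        0.00050406]), 'effort': array([ 2.24261175e-04, -5.57053077e+01, -2.82029146e+01, -1.00347138e-04,
        1.04648749e-03,  3.80571998e-05]), 'tool_pos': array([0.16654365, 0.60240774, 0.23134115]), 'tool_rot': array([1.37739476e-05, 1.34470362e-01, 9.90917616e-01, 2.67744407e-05]), 'contact_force': array([-0.43066683,  0.06156601, -0.20782335]), 'moment': array([ 0.03617951, -0.02466049, -0.06589609]), 'grasp_force': 0.0, 'opening': 1.0016288199767762} 0.0187
```

View pics/top0.png

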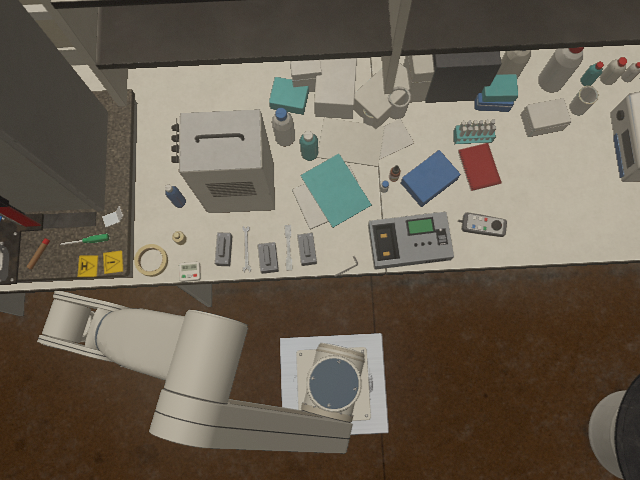

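View pics/side0.png

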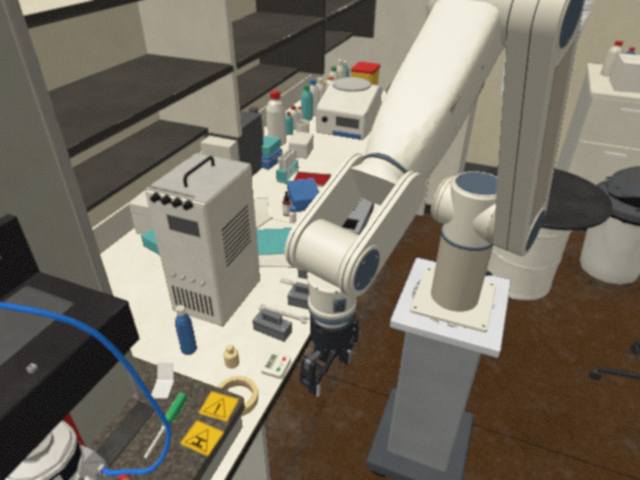

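The top view shows three packs at about (223,248), (268,257) and (307,249), and the logger at (411,240) with its bay at (383,245). Next I'll enlarge it to get outlines and identify the bay.

```bash
cat > h.py <<'E'
import numpy as np, cv2
from scipy.spatial.transform import Rotation as R
from workcell import r
def cam(n):
    c=r.get_calibration(n); q=c["orientation"]
    return c,R.from_quat([q[1],q[2],q[3],q[0]]).as_matrix()
def px2w(n,uv,z):
    c,M=cam(n); uv=np.atleast_2d(uv).astype(float)
    d=np.c_[(uv[:,0]-c["cx"])/c["fx"],(uv[:,1]-c["cy"])/c["fy"],np.ones(len(uv))]@M.T
    return c["xyz"]+d*((z-c["xyz"][2])/d[:,2])[:,None]
def w2px(n,p):
    c,M=cam(n); d=(np.atleast_2d(p)-c["xyz"])@M
    return np.c_[c["cx"]+c["fx"]*d[:,0]/d[:,2],c["cy"]+c["fy"]*d[:,1]/d[:,2]]
def ortho(n,img,x0,x1,y0,y1,z,s):
    "rectified view at height z; s px/m; rows: x descending, cols: y descending"
    X,Y=np.meshgrid(np.arange(x1,x0,-1/s),np.arange(y1,y0,-1/s),indexing="ij")
    uv=w2px(n,np.c_[X.ravel(),Y.ravel(),np.full(X.size,z)]).astype(np.float32)
    return cv2.remap(img,uv[:,0].reshape(X.shape),uv[:,1].reshape(X.shape),cv2.INTER_CUBIC)
E
python3 - <<'E'
from h import *
a=cv2.imread("pics/top0.png")
o1=ortho("top",a,.34,.54,.09-.1,.41-.02,.040,2000)
o2=ortho("top",a,.34,.54,-.42,-.02,.054,2000)
o=np.vstack([o1,o2])
for k in range(0,800,100):
    cv2.line(o,(k,0),(k,6),(0,0,255),1);cv2.line(o,(k,400),(k,406),(0,0,255),1);cv2.line(o,(0,k),(6,k),(0,0,255),1)
cv2.imwrite("pics/ortho.png",cv2.resize(o,(800,800))[:, :][:600] if False else cv2.resize(o,(600,600)))
for l in("pack_a","bay","switch_ridge","lab_timer"):
    for d in r.boxes_of(l,"top")[:4]: print(l,d)
E
```

```text
pack_a {'centre': [0.419, 0.061, 0.0382], 'confidence': 0.93}
pack_a {'centre': [0.4281, 0.3209, 0.0412], 'confidence': 0.57}
bay {'centre': [0.4304, -0.2792, 0.0557], 'confidence': 0.75}
```

View pics/ortho.png

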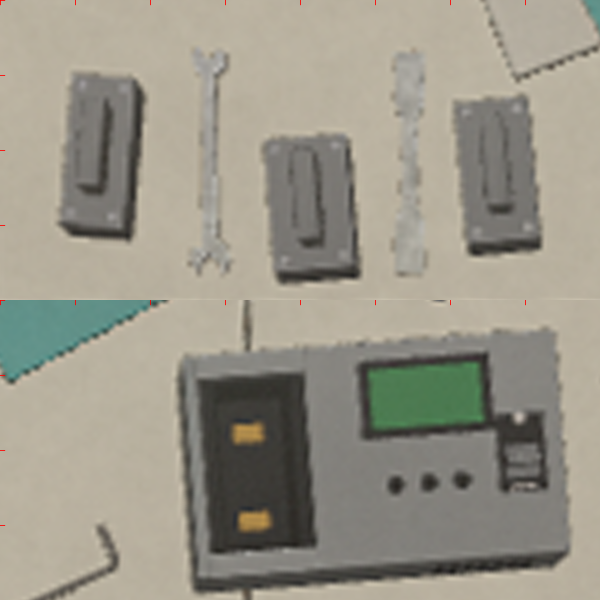

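The rectified view is about 0.67 mm/px. The left pack is about 102x43 (A), the middle one 90x57 (C) and the right one 97x48 (B). The logger's bay is dark, with two contacts, so I'll stretch its contrast to see the well's size.

Run:
```python
from h import *
a=np.mean([r.snapshot("top").astype(float) for _ in range(4)],0).astype(np.uint8)[:,:,::-1]
cv2.imwrite("pics/avg.png",a)
g=ortho("top",a,.355,.515,-.265,-.125,.050,4000).astype(float)
g=(np.clip((g-25)/(110-25),0,1)**.6*255).astype(np.uint8)
h=ortho("top",a,.355,.515,.01,.41,.040,2000)
h2=ortho("top",a,.355,.515,-.42,-.26,.057,1500)
for k in range(0,640,80): cv2.line(g,(0,k),(8,k),(0,0,255),1);cv2.line(g,(k,0),(k,8),(0,0,255),1)
for k in range(0,800,40): cv2.line(h,(0,k),(4,k),(0,0,255),1);cv2.line(h,(k,0),(k,4),(0,0,255),1)
cv2.imwrite("pics/bay.png",g[:600]); cv2.imwrite("pics/packs.png",h)
```

```text
(no output)
```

View pics/bay.png

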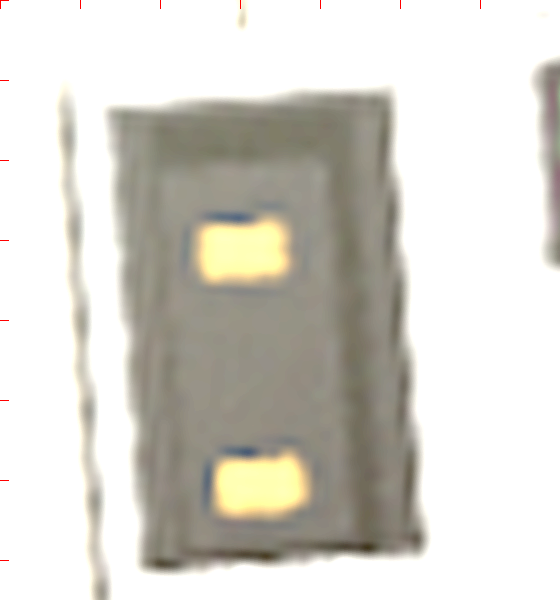

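View pics/packs.png

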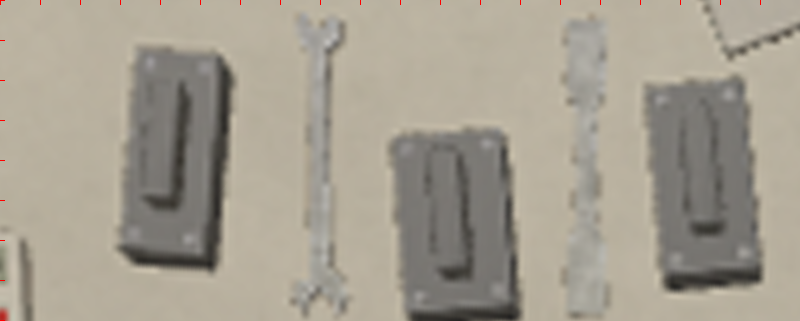

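The recess margins are about 12 mm at the sides and 6 mm at the ends. That means a well of about 105x47, so pack A, the leftmost at y≈0.33, should fit. Next I'll fit outlines of known size to refine the poses.

```bash
cat >> h.py <<'E'
from scipy.optimize import minimize
from scipy.ndimage import map_coordinates
def fit(n,img,rects,p0,s=.8):
    "rects: (L,W,z) outlines sharing centre and yaw; maximise the mean abs gradient across the edges"
    g=cv2.GaussianBlur(cv2.cvtColor(img,cv2.COLOR_BGR2GRAY).astype(float),(0,0),s)
    gx=cv2.Sobel(g,-1,1,0)/8; gy=cv2.Sobel(g,-1,0,1)/8
    def cost(p):
        t=0
        for L,W,z in rects:
            c=np.array([[1,1],[1,-1],[-1,-1],[-1,1]])*[L/2,W/2]
            k,q=np.cos(p[2]),np.sin(p[2])
            c=c@np.array([[k,q],[-q,k]])+p[:2]
            u=w2px(n,np.c_[c,np.full(4,z)])
            for i in range(4):
                a,b=u[i],u[(i+1)%4]; f=np.linspace(.04,.96,60)[:,None]; P=a+(b-a)*f
                d=(b-a)/np.linalg.norm(b-a)
                v=map_coordinates(gx,P.T[::-1],order=1)*-d[1]+map_coordinates(gy,P.T[::-1],order=1)*d[0]
                t-=abs(v.mean())
        return t/len(rects)
    best=min((minimize(cost,np.add(p0,[i,j,k]),method="Nelder-Mead",options=dict(initial_simplex=np.add(p0,[i,j,k])+np.array([[0,0,0],[.004,0,0],[0,.004,0],[0,0,.04]]))) for i in(-.004,0,.004) for j in(-.004,0,.004) for k in (-.03,.03)),key=lambda m:m.fun)
    return best.x,best.fun
E
python3 - <<'E'
from h import *
a=cv2.imread("pics/avg.png")
for nm,p0 in(("left",[.435,.325,-.08]),("mid",[.405,.183,.08]),("right",[.427,.058,.06])):
    for b,(L,W) in dict(A=(.102,.044),B=(.096,.05),C=(.09,.056)).items():
        x,f=fit("top",a,[(L,W,.04)],p0); print(nm,b,x.round(4),round(f,2))
print(fit("top",a,[(.102,.044,.04),(.06,.016,.068)],[.435,.325,-.08]))
print("recess",fit("top",a,[(.116,.07,.054)],[.433,-.193,.075]))
print("well/frame", *[(k,round(fit("top",a,[(L+.003,W+.003,.050)],[.433,-.193,.075])[1],2)) for k,L,W in(("A",.102,.044),("B",.096,.05),("C",.09,.056))])
l=fit("top",a,[(.15,.25,.054)],[.43,-.277,.075]);print("logger",l)
print("ridge",fit("top",a,[(.006,.022,.061)],[.425,-.367,.075]))
E
```

```text
left A [ 0.4313  0.3194 -0.0853] -90.43Traceback (most recent call last):
  File "<stdin>", line 5, in <module>
  File "h.py", line 38, in fit
    best=min((minimize(cost,np.add(p0,[i,j,k]),method="Nelder-Mead",options=dict(initial_simplex=np.add(p0,[i,j,k])+np.array([[0,0,0],[.004,0,0],[0,.004,0],[0,0,.04]]))) for i in(-.004,0,.004) for j in(-.004,0,.004) for k in (-.03,.03)),key=lambda m:m.fun)
  File "h.py", line 38, in <genexpr>
    best=min((minimize(cost,np.add(p0,[i,j,k]),method="Nelder-Mead",options=dict(initial_simplex=np.add(p0,[i,j,k])+np.array([[0,0,0],[.004,0,0],[0,.004,0],[0,0,.04]]))) for i in(-.004,0,.004) for j in(-.004,0,.004) for k in (-.03,.03)),key=lambda m:m.fun)
              ~~~~~~~~^^^^^^^^^^^^^^^^^^^^^^^^^^^^^^^^^^^^^^^^^^^^^^^^^^^^^^^^^^^^^^^^^^^^^^^^^^^^^^^^^^^^^^^^^^^^^^^^^^^^^^^^^^^^^^^^^^^^^^^^^^^^^^^^^^^^^^^^^^^^^^^^^^^
    res = _minimize_neldermead(fun, x0, args, callback, bounds=bounds,
                               **options)
    fxcc = func(xcc)
    fx = function(np.copy(x), *(wrapper_args + args))
  File "h.py", line 31, in cost
    u=w2px(n,np.c_[c,np.full(4,z)])
  File "h.py", line 12, in w2px
    c,M=cam(n); d=(np.atleast_2d(p)-c["xyz"])@M
        ~~~^^^
  File "h.py", line 5, in cam
    c=r.get_calibration(n); q=c["orientation"]
ValueError: time passes only in moves, steps and waits
```

```bash
sed -i 's/^def cam/import functools\n@functools.cache\ndef cam/' h.py
python3 - <<'E'
from h import *
a=cv2.imread("pics/avg.png")
for nm,p0 in(("left",[.431,.32,-.08]),("mid",[.405,.183,.08]),("right",[.427,.058,.06])):
    for b,(L,W) in dict(A=(.102,.044),B=(.096,.05),C=(.09,.056)).items():
        x,f=fit("top",a,[(L,W,.04)],p0); print(nm,b,x.round(4),round(f,2))
print("A+fin",fit("top",a,[(.102,.044,.04),(.06,.016,.068)],[.431,.32,-.08]))
print("recess",fit("top",a,[(.116,.07,.054)],[.433,-.193,.075]))
print("well/frame", *[(k,round(fit("top",a,[(L+.003,W+.003,.050)],[.433,-.193,.075])[1],2)) for k,L,W in(("A",.102,.044),("B",.096,.05),("C",.09,.056))])
l=fit("top",a,[(.15,.25,.054)],[.43,-.277,.075]);print("logger",l)
print("ridge",fit("top",a,[(.006,.022,.061)],[.425,-.367,.075]))
print(r.read_state()["time"])
E
```

```text
left A [ 0.4313  0.3194 -0.0853] -90.43
left B [ 0.4285  0.322  -0.0798] -97.94
left C [ 0.4256  0.3242 -0.0726] -82.01
mid A [0.4027 0.1746 0.0704] -80.67
mid B [0.4007 0.1774 0.0628] -90.09
mid C [0.3976 0.1807 0.0686] -89.92
right A [0.4224 0.0565 0.0812] -84.37
right B [0.4276 0.0586 0.0931] -77.14
right C [0.4271 0.059  0.0979] -62.81
A+fin (array([ 0.43268062,  0.3191974 , -0.10214206]), np.float64(-63.00345036143099))
recess (array([ 0.43143288, -0.19141016,  0.07383924]), np.float64(-108.62022882578081))
well/frame ('A', np.float64(-67.72)) ('B', np.float64(-66.1)) ('C', np.float64(-63.81))
logger (array([ 0.42742823, -0.26740979,  0.07548292]), np.float64(-85.81256430267345))
ridge (array([ 0.41855274, -0.37149459,  0.0004295 ]), np.float64(-49.68334263902916))
1.0
```

```bash
cat >> h.py <<'E'
def hullfit(n,img,L,W,H,p0,seg):
    "fit a box's silhouette to a soft mask seg (0..1) with 4x supersampling; returns pose, mean abs error in px"
    c=w2px(n,[[*p0[:2],H/2]])[0]; S=int(110 if L<.12 else 200); o=(c-S/2).round(); K=4
    m=seg[int(o[1]):int(o[1])+S,int(o[0]):int(o[0])+S]
    b=np.array([[i*L/2,j*W/2,k*H] for i in(-1,1) for j in(-1,1) for k in(0,1)])
    def cost(p):
        P=R.from_euler("z",p[2]).apply(b)+[p[0],p[1],0]
        u=(w2px(n,P)-o+.5)*K-.5
        h=cv2.convexHull(u.astype(np.float32))[:,0]
        a=np.zeros((S*K,S*K),np.uint8); cv2.fillConvexPoly(a,np.round(h*16).astype(np.int32),255,cv2.LINE_AA,4)
        a=cv2.resize(a,(S,S),interpolation=cv2.INTER_AREA)/255.
        d=cv2.dilate(a,np.ones((11,11))) # score only near the thing
        return (abs(a-m)*(d>0)).sum()
    best=min((minimize(cost,p0,method="Nelder-Mead",options=dict(initial_simplex=np.add(p0,[[s,0,0],[0,s,0],[-s,-s,0],[0,0,.1*np.sign(s)]]),xatol=1e-5,fatol=1e-3)) for s in(.008,-.008,.004)),key=lambda m:m.fun)
    return best.x,best.fun
E
python3 - <<'E'
from h import *
a=cv2.imread("pics/avg.png")
f=a.astype(float); bench=np.median(f[240:275,285:300].reshape(-1,3),0)
print(bench, f[230:266,205:240].mean((0,1)), f[252,255:285].round())
g=f.mean(2); seg=np.clip((bench.mean()-g-0)/(bench.mean()-120),0,1); seg=(np.clip((seg-.15)/.6,0,1))
cv2.imwrite("pics/seg.png",(seg*255).astype(np.uint8))
for nm,p0 in(("left",[.431,.32,-.08]),("mid",[.405,.180,.08]),("right",[.427,.058,.08])):
    for b,(L,W) in dict(A=(.102,.044),B=(.096,.05),C=(.09,.056)).items():
        x,e=hullfit("top",a,L,W,.04,p0,seg); print(nm,b,x.round(4),round(e,1))
print("logger",hullfit("top",a,.15,.25,.054,[.43,-.27,.075],seg))
E
```

```text
[159. 176. 184.] [134.64444444 147.08571429 153.01428571] [[157. 174. 182.]
 [157. 175. 183.]
 [160. 178. 186.]
 [129. 140. 145.]
 [115. 120. 123.]
 [115. 119. 122.]
 [116. 120. 124.]
 [117. 121. 124.]
 [ 95.  99. 103.]
 [110. 115. 117.]
 [115. 120. 123.]
 [115. 119. 122.]
 [115. 119. 122.]
 [ 99. 102. 105.]
 [ 73.  78.  81.]
 [110. 115. 117.]
 [116. 120. 123.]
 [116. 119. 122.]
 [114. 120. 122.]
 [114. 119. 122.]
 [119. 123. 125.]
 [ 86.  93.  97.]
 [154. 172. 180.]
 [162. 180. 188.]
 [161. 179. 186.]
 [161. 179. 186.]
 [160. 178. 185.]
 [160. 178. 185.]
 [160. 178. 185.]
 [159. 177. 185.]]
left A [ 0.4396  0.325  -0.0877] 24.3
left B [ 0.4386  0.3249 -0.0505] 84.0
left C [0.437  0.3244 0.0375] 153.5
mid A [ 0.4119  0.1841 -0.0482] 174.1
mid B [0.408  0.1845 0.0369] 118.0
mid C [0.4059 0.1837 0.0778] 49.9
right A [0.4256 0.0591 0.0393] 103.9
right B [0.4265 0.059  0.0924] 31.9
right C [0.4243 0.0596 0.0515] 83.6
logger (array([ 0.43791915, -0.27105104,  0.07176223]), np.float64(190.18707608829698))
```

All three packs are identified: left is A, middle is C, right is B. The logger silhouette and the recess fit agree on the bay, at (.432,-.191) with yaw .073. Now a helper to turn targets into increments, plus a check of how near the oven stands.

```bash
cat >> h.py <<'E'
def plan(*targets):
    "targets (x,y,z,yaw): world TCP pose, tool straight down, tool y = world y turned by yaw; prints tool-frame shift and turn"
    s=r.read_state(); q=s["tool_rot"]; T=R.from_quat([*q[1:],q[0]])
    print("t",round(s["time"],2),"pos",s["tool_pos"].round(4),"yaw",round(-np.arctan2(*T.as_matrix()[:2,1]),4),"F",s["contact_force"].round(1),"open",round(s["opening"],3),"grip",round(s["grasp_force"],1))
    for x,y,z,w in targets:
        G=R.from_euler("z",w)*R.from_euler("y",np.pi)
        print(T.inv().apply(np.array([x,y,z])-s["tool_pos"]).round(4),(T.inv()*G).as_rotvec().round(4))
E
python3 - <<'E'
from h import *
print(px2w("top",[[190,211],[273,208]],0).round(3))
plan((.4396,.325,.231,-.0877),(.4396,.325,.10,-.0877),(.4396,.325,.0445,-.0877))
E
```

```text
[[0.578 0.437 0.   ]
 [0.575 0.164 0.   ]]
t 1.0 pos [0.1666 0.6024 0.2313] yaw -0.2698 F [-0.5  0.5 -0.3] open 1.001 grip 0.0
[-3.371e-01 -1.946e-01  3.000e-04] [ 1.000e-04  0.000e+00 -1.821e-01]
[-0.3371 -0.1946  0.1313] [ 1.000e-04  0.000e+00 -1.821e-01]
[-0.3371 -0.1946  0.1868] [ 1.000e-04  0.000e+00 -1.821e-01]
```

Emit:
apply_moves(increments=[0,-0.056,-0.032,0,0,0,-0.03,0,-0.112,-0.065,0,0,0,-0.06,0,-0.169,-0.097,0.01,0,0,-0.09,0,-0.225,-0.13,0.03,0,0,-0.12,0,-0.281,-0.162,0.06,0,0,-0.15,0,-0.337,-0.195,0.09,0,0,-0.182,0,-0.337,-0.195,0.131,0,0,-0.182,0,-0.337,-0.195,0.131,0,0,-0.182,0,-0.337,-0.195,0.131,0,0,-0.182], squeeze=40)

```text
time: 2.12
tool_pos: [0.4395, 0.3253, 0.1011]
tool_rot: [0.0, 0.044, 0.999, 0.0]
contact_force: [-0.0, -0.1, 0.9]
opening: 0.497
grasp_force: 0.0
```

Run:
```python
from h import *
plan((.4396,.325,.0445,-.0877))
a=r.snapshot("top")[:,:,::-1]; b=r.snapshot("side")[:,:,::-1]
o=cv2.resize(a[180:290,180:460],(800,314),interpolation=cv2.INTER_CUBIC)
u=w2px("side",[.44,.325,.06])[0].astype(int); print(u)
c=cv2.resize(b[max(u[1]-70,0):u[1]+70,max(u[0]-200,0):u[0]+200][:140,:],(800,280),interpolation=cv2.INTER_CUBIC)
cv2.imwrite("pics/g1.png",np.vstack([o,c]))
```

```text
t 2.12 pos [0.4395 0.3253 0.1011] yaw -0.0881 F [-0.  -0.1  0.9] open 0.497 grip 0.0
[-0.0001 -0.0003  0.0566] [ 0.0006  0.0003 -0.0004]
[270 314]
```

View pics/g1.png

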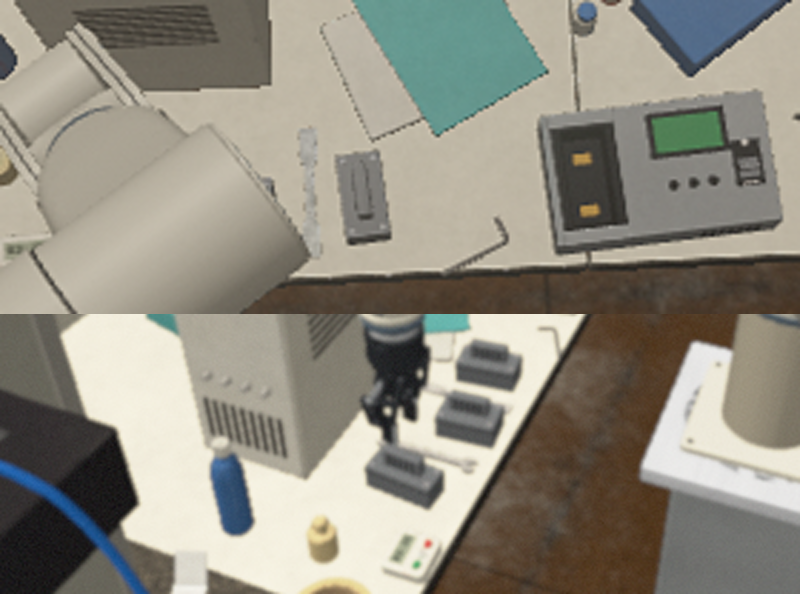

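The side view shows the open fingers just above pack A's fin (fin at about (403,458) in the zoom, tips at (390,440)). Next I'll compare the fingers and fin with their projections.

Run:
```python
from h import *
Z=lambda p:((w2px("side",p)-[70,244])*2+[0,314]).round().astype(int)
f=R.from_euler("z",-.0877).apply([[i*.03,j*.008,z] for i in(-1,1) for j in (-1,1) for z in(.04,.068)])+[.4396,.325,0]
b=R.from_euler("z",-.0877).apply([[i*.051,j*.022,z] for i in(-1,1) for j in (-1,1) for z in(0,.04)])+[.4396,.325,0]
im=cv2.imread("pics/g1.png")
for P,c in((f,(0,0,255)),(b,(0,255,0)),([[.4395,.3253,.101]],(255,0,0))):
    for q in Z(P): cv2.circle(im,tuple(map(int,q)),1,c,-1)
cv2.imwrite("pics/g2.png",cv2.resize(im[420:520,330:480],(750,500),interpolation=cv2.INTER_CUBIC))
```

```text
(no output)
```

View pics/g2.png

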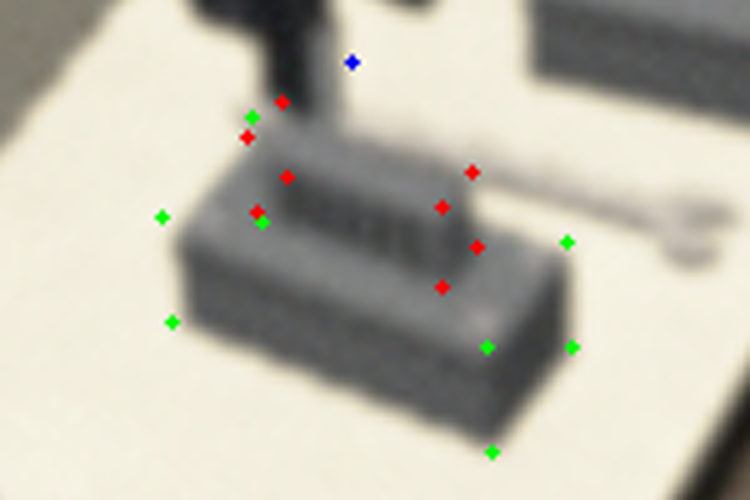

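Side projections agree with the pack to about 2–3 mm. I'll descend and grip.

Emit:
apply_moves(increments=[0,0,0,0.028,0,0,0,0,0,0,0.056,0,0,0,0,0,0,0.056,0,0,0,1,0,0,0.056,0,0,0,1,0,0,0.056,0,0,0,1,0,0,0.056,0,0,0,1,0,0,0.056,0,0,0,1,0,0,0.056,0,0,0], squeeze=60)

```text
time: 3.22
tool_pos: [0.4401, 0.3255, 0.0458]
tool_rot: [0.001, 0.044, 0.999, 0.001]
contact_force: [-2.3, 2.1, 7.7]
opening: 0.175
grasp_force: 61.9
```

Run:
```python
from h import *
plan((.437,.325,.20,-.0877),(.432,-.191,.20,.073))
```

```text
t 3.23 pos [0.4401 0.3255 0.0458] yaw -0.0879 F [-2.3  2.1  7.7] open 0.175 grip 61.9
[ 0.0028 -0.0005 -0.1542] [ 0.002   0.0017 -0.0002]
[-0.0375 -0.5149 -0.1552] [ 0.0018  0.0019 -0.1609]
```

Emit:
apply_moves(increments=[1,0,0,-0.03,0,0,0,1,0,0,-0.08,0,0,0,1,0,0,-0.12,0,0,0,1,-0.003,-0.04,-0.13,0,0,-0.01,1,-0.006,-0.09,-0.13,0,0,-0.03,1,-0.01,-0.14,-0.13,0,0,-0.045,1,-0.014,-0.19,-0.13,0,0,-0.06,1,-0.018,-0.24,-0.13,0,0,-0.075,1,-0.021,-0.29,-0.13,0,0,-0.09,1,-0.025,-0.34,-0.13,0,0,-0.105,1,-0.029,-0.39,-0.13,0,0,-0.12,1,-0.033,-0.44,-0.13,0,0,-0.14,1,-0.036,-0.49,-0.13,0,0,-0.15,1,-0.038,-0.515,-0.13,0,0,-0.161,1,-0.038,-0.515,-0.13,0,0,-0.161,1,-0.038,-0.515,-0.1,0,0,-0.161,1,-0.038,-0.515,-0.085,0,0,-0.161,1,-0.038,-0.515,-0.085,0,0,-0.161,1,-0.038,-0.515,-0.085,0,0,-0.161])

```text
time: 5.6
tool_pos: [0.4325, -0.1915, 0.1298]
tool_rot: [0.0, -0.037, 0.999, -0.0]
contact_force: [-0.4, -0.2, -1.3]
opening: 0.172
grasp_force: 60.5
```

Run:
```python
from h import *
plan((.432,-.191,.13,.073),(.432,-.191,.06,.073))
a=r.snapshot("top")[:,:,::-1]; b=r.snapshot("side")[:,:,::-1]
cv2.imwrite("pics/t3.png",a);cv2.imwrite("pics/s3.png",b)
u=w2px("side",[.432,-.191,.08])[0].astype(int); v=w2px("top",[.432,-.191,.08])[0].astype(int); print(u,v)
c=lambda i,u,h,k:cv2.resize(i[u[1]-h:u[1]+h,u[0]-h:u[0]+h],(400,400),interpolation=cv2.INTER_CUBIC)
cv2.imwrite("pics/g3.png",np.hstack([c(a,v,50,4),c(b,u,50,4)]))
```

```text
t 5.6 pos [ 0.4325 -0.1915  0.1298] yaw 0.0738 F [-0.4 -0.2 -1.3] open 0.172 grip 60.5
[ 0.0005  0.0005 -0.0002] [-0.0002  0.0004  0.0008]
[0.0005 0.0005 0.0698] [-0.0002  0.0004  0.0008]
[340 214] [386 239]
```

View pics/g3.png

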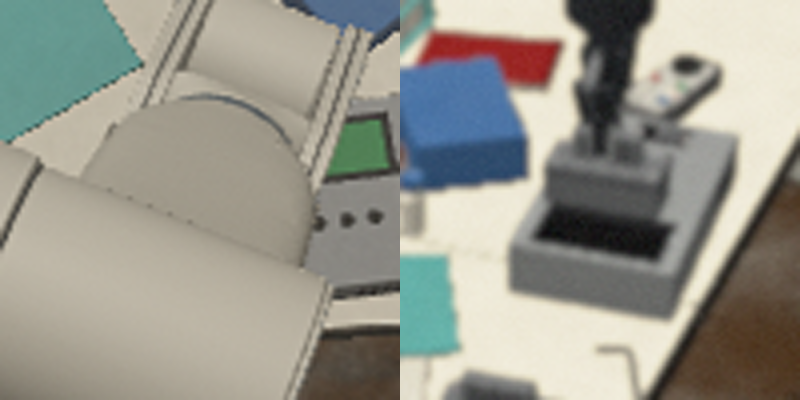

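Pack A hangs over the bay in the side view (pack at about (605,190) and recess at (605,235) in the montage). Next I'll compare those corners with predictions to find the residual offset of the pack along x.

Run:
```python
from h import *
Z=lambda p:((w2px("side",p)-[290,164])*4+[400,0])
im=cv2.imread("pics/g3.png")
Lg=np.array([.4379,-.2711,0]); 
def pts(c,yaw,l,z): return R.from_euler("z",yaw).apply([[a,b,0] for a,b in l])+[c[0],c[1],z]
rect=lambda L,W:[(L/2,W/2),(-L/2,W/2),(-L/2,-W/2),(L/2,-W/2)]
for P,c in((pts((.4325,-.1915),.0738,rect(.102,.044),.084),(0,0,255)),(pts((.4325,-.1915),.0738,rect(.102,.044),.124),(0,0,255)),(pts((.432,-.191),.073,rect(.116,.07),.054),(0,255,0)),(pts(Lg,.072,rect(.15,.25),.054),(255,0,0)),(pts(Lg,.072,rect(.15,.25),0),(255,0,0))):
    cv2.polylines(im,[np.round(Z(P)*16).astype(np.int32)],True,c,1,cv2.LINE_AA,4)
cv2.imwrite("pics/g4.png",cv2.resize(im[130:330,490:760],(800,593),interpolation=cv2.INTER_CUBIC))
```

```text
(no output)
```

View pics/g4.png

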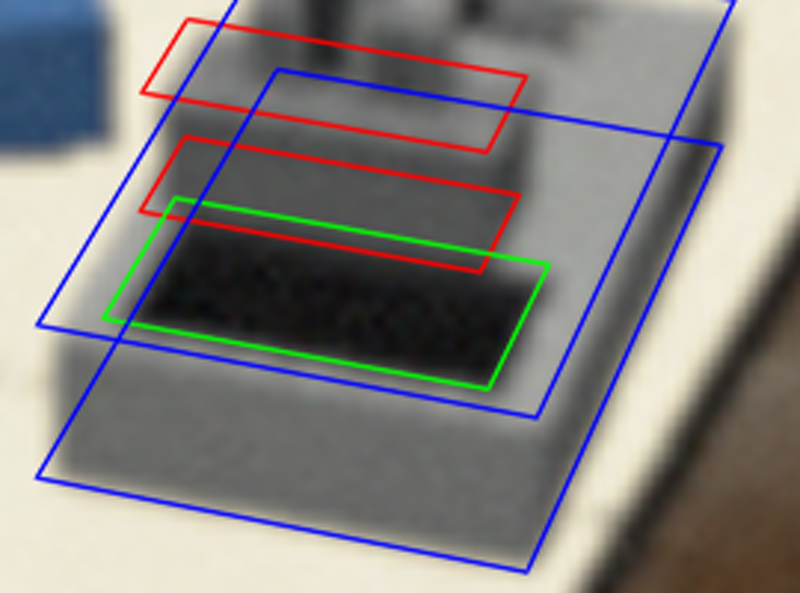

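The projections carry the same bias for the pack, recess and logger, so the relative offset is only about 1 mm. I'll lower it gently and read the force.

Emit:
apply_moves(increments=[1,0.001,0,0.015,0,0,0,1,0.001,0,0.028,0,0,0,1,0.001,0,0.032,0,0,0,1,0.001,0,0.036,0,0,0,1,0.001,0,0.039,0,0,0,1,0.001,0,0.039,0,0,0])

```text
time: 6.45
tool_pos: [0.4308, -0.1904, 0.0945]
tool_rot: [-0.0, -0.036, 0.999, 0.001]
contact_force: [-15.0, 17.6, 67.4]
opening: 0.174
grasp_force: 70.9
```

Run:
```python
from h import *
plan((.4315,-.191,.0578,.073)); print(r.read_state()["moment"].round(2))
```

```text
t 6.45 pos [ 0.4308 -0.1904  0.0945] yaw 0.0728 F [-15.   17.6  67.4] open 0.174 grip 70.9
[-0.0007 -0.0007  0.0367] [ 0.002  -0.0007 -0.0002]
[2.62 2.81 0.06]
```

Emit:
apply_moves(increments=[1,0,0,-0.007,0,0,0,1,0.002,0.002,-0.007,0,0,0,1,0.002,0.002,-0.004,0,0,0,1,0.002,0.002,-0.002,0,0,0,1,0.002,0.002,-0.001,0,0,0,1,0.002,0.002,-0.001,0,0,0])

```text
time: 7.2
tool_pos: [0.4314, -0.1902, 0.0921]
tool_rot: [0.002, -0.036, 0.999, -0.0]
contact_force: [4.9, 6.4, 13.6]
opening: 0.176
grasp_force: 63.9
```

Run:
```python
from h import *
plan((.4315,-.191,.0578,.073)); print(r.read_state()["moment"].round(2))
```

```text
t 7.2 pos [ 0.4314 -0.1902  0.0921] yaw 0.0724 F [ 4.9  6.4 13.6] open 0.176 grip 63.9
[ 0.0001 -0.0007  0.0343] [-0.0008  0.004  -0.0006]
[ 1.09 -0.31 -0.11]
```

Emit:
apply_moves(increments=[1,-0.001,0.001,0,0,0,0,1,-0.001,0.001,0.002,0,0,0,1,-0.001,0.001,0.004,0,0,0,1,-0.001,0.001,0.006,0,0,0,1,-0.001,0.001,0.006,0,0,0])

```text
time: 7.82
tool_pos: [0.4355, -0.19, 0.0873]
tool_rot: [0.005, -0.036, 0.999, -0.001]
contact_force: [12.3, 8.4, 18.8]
opening: 0.174
grasp_force: 66.1
```

Run:
```python
from h import *
plan((.4315,-.191,.0578,.073)); print(r.read_state()["moment"].round(2))
```

```text
t 7.83 pos [ 0.4355 -0.19    0.0873] yaw 0.072 F [12.3  8.4 18.8] open 0.174 grip 66.1
[ 0.0043 -0.0007  0.0294] [-0.0032  0.01   -0.001 ]
[ 1.56 -1.37 -0.08]
```

Emit:
apply_moves(increments=[1,-0.002,0.001,-0.002,0,0,0,1,-0.004,0.001,-0.002,0,0,0,1,-0.005,0.001,0,0,0,0,1,-0.005,0.001,0.002,0,0,0,1,-0.005,0.001,0.002,0,0,0])

```text
time: 8.45
tool_pos: [0.4371, -0.1882, 0.084]
tool_rot: [0.002, -0.036, 0.999, -0.001]
contact_force: [5.2, 1.9, 12.4]
opening: 0.171
grasp_force: 65.6
```

Run:
```python
from h import *
plan((.4355,-.190,.0578,.073)); print(r.read_state()["moment"].round(2))
```

```text
t 8.45 pos [ 0.4371 -0.1882  0.084 ] yaw 0.0724 F [ 5.2  1.9 12.4] open 0.171 grip 65.6
[ 0.0019 -0.0016  0.0262] [-0.0014  0.004  -0.0006]
[ 0.32 -0.47 -0.06]
```

The underside is now about 12 mm below the frame, so pack A is entering the well. I'll ease it a bit more in +x and keep lowering.

Emit:
apply_moves(increments=[1,-0.001,0,0,0,0,0,1,-0.002,0,0.003,0,0,0,1,-0.002,0,0.006,0,0,0,1,-0.002,0,0.009,0,0,0,1,-0.002,0,0.012,0,0,0,1,-0.002,0,0.012,0,0,0])

```text
time: 9.2
tool_pos: [0.4433, -0.1888, 0.0734]
tool_rot: [0.006, -0.035, 0.999, -0.002]
contact_force: [15.9, 6.4, 18.0]
opening: 0.174
grasp_force: 70.0
```

Run:
```python
from h import *
plan((.4355,-.190,.0578,.073)); print(r.read_state()["moment"].round(2))
```

```text
t 9.2 pos [ 0.4433 -0.1888  0.0734] yaw 0.0709 F [15.9  6.4 18. ] open 0.174 grip 70.0
[ 0.0081 -0.0006  0.0156] [-0.004   0.012  -0.0021]
[ 1.26 -1.96 -0.32]
```

Emit:
apply_moves(increments=[1,-0.002,0,0,0,0,0,1,-0.004,0,0,0,0,0,1,-0.006,0,0,0,0,0,1,-0.006,0,0,0,0,0])

```text
time: 9.7
tool_pos: [0.4444, -0.1877, 0.0717]
tool_rot: [0.001, -0.037, 0.999, -0.001]
contact_force: [4.4, -0.7, 10.8]
opening: 0.175
grasp_force: 69.2
```

Run:
```python
from h import *
plan((.4355,-.190,.0578,.073)); print(r.read_state()["moment"].round(2))
```

```text
t 9.7 pos [ 0.4444 -0.1877  0.0717] yaw 0.0733 F [ 4.4 -0.7 10.8] open 0.175 grip 69.2
[ 0.009  -0.0016  0.0139] [-0.0015  0.0025  0.0003]
[-0.18  0.01  0.02]
```

Forces relaxed. I'll release so the pack can drop and self-align, then look at how it sits numerically.

Emit:
apply_moves(increments=[0.2,0,0,0,0,0,0,0.2,0,0,0,0,0,0,0.2,0,0,0,0,0,0,0.2,0,0,-0.03,0,0,0,0.2,0,0,-0.08,0,0,0,0.2,0,0.06,-0.12,0,0,0,0.2,0,0.12,-0.13,0,0,0,0.2,0,0.18,-0.13,0,0,0,0.2,0,0.24,-0.13,0,0,0,0.2,0,0.29,-0.13,0,0,0,0.2,0,0.29,-0.13,0,0,0])

```text
time: 11.08
tool_pos: [0.4208, 0.1051, 0.2012]
tool_rot: [-0.0, -0.039, 0.999, 0.0]
contact_force: [0.2, -0.5, -0.6]
opening: 0.4
grasp_force: 0.0
```

Run:
```python
from h import *
plan((.4355,-.190,.12,.073))
a=r.snapshot("top")[:,:,::-1]; b=r.snapshot("side")[:,:,::-1]
cv2.imwrite("pics/t5.png",a);cv2.imwrite("pics/s5.png",b)
for l in("pack_a","logger"):
  for cn in("top","side"):
    for d in r.boxes_of(l,cn)[:4]: print(l,cn,d)
o=ortho("top",a,.355,.515,-.42,-.12,.052,2500)
u=w2px("side",[.432,-.23,.06])[0].astype(int)
s=cv2.resize(b[u[1]-40:u[1]+40,u[0]-40:u[0]+40],(400,400),interpolation=cv2.INTER_CUBIC)
im=np.zeros((600,800,3),np.uint8); im[:400,:400]=cv2.resize(o[:, :400],(400,400)); im[:400,400:]=s
w=ortho("top",a,.35,.51,-.02,.38,.04,500*4)[:,:800]; im[400:,:]=cv2.resize(w,(800,200))
cv2.imwrite("pics/g5.png",im)
```

```text
t 11.07 pos [0.4208 0.1051 0.2012] yaw 0.0785 F [ 0.2 -0.5 -0.6] open 0.4 grip 0.0
[ 0.0085 -0.2953  0.0811] [ 0.0003 -0.0004  0.0055]
pack_a top {'centre': [0.4171, -0.186, 0.0775], 'confidence': 0.95}
pack_a top {'centre': [0.4266, -0.2879, 0.0556], 'confidence': 0.56}
pack_a side {'centre': [0.3944, 0.2038, 0.0393], 'confidence': 0.92}
pack_a side {'centre': [0.4151, 0.0759, 0.0417], 'confidence': 0.63}
logger top {'centre': [0.4302, -0.2864, 0.0584], 'confidence': 0.8}
logger side {'centre': [0.4216, -0.2504, 0.0559], 'confidence': 0.62}
```

View pics/g5.png

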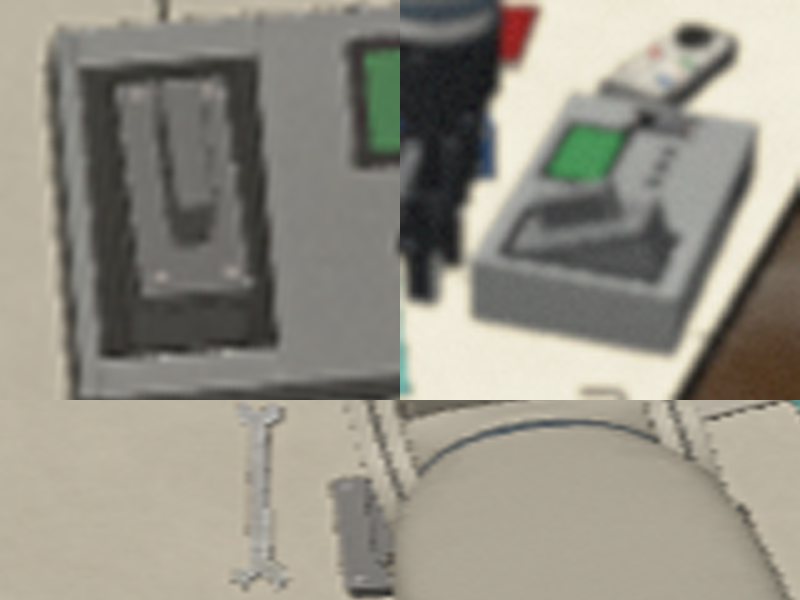

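The view shows pack A nose-down in the bay: the +x end is deep and the −x end (ortho row ~290) is propped up on the near rim, tilted by about 24°. It pivoted in the grip. I'll fit its tilt, lift it out, level it on its old bench spot and regrasp it.

Run:
```python
from h import *
from scipy.optimize import least_squares
# body top corners (+x+y,+x-y,-x+y,-x-y), fin top corners same order, in ortho px at 2.5 px/mm
o=np.array([[113,86],[217,80],[142,297],[250,288]]); 
W=np.c_[.515-o[:,1]/2500,-.12-o[:,0]/2500,np.full(4,.052)]; uv=w2px("top",W)
b=np.array([[i*.051,j*.022,.006] for i in(1,-1) for j in(1,-1)])
def f(p): return (w2px("top",R.from_euler("ZY",[p[3],p[4]]).apply(b)+p[:3])-uv).ravel()
for z0 in(.06,):
    s=least_squares(f,[.432,-.19,z0,.073,.4]); print(s.x.round(4),s.cost)
    # fix yaw/tilt alternatives
    T=R.from_euler("ZY",[s.x[3],s.x[4]])
    for n,p in dict(fin_top=[0,0,.034],fin_base=[0,0,.006],bot_px=[.051,0,-.034],bot_nx=[-.051,0,-.034],fin_bx=[.03,0,.006],fin_nx=[-.03,0,.006]).items(): print(n,(T.apply(p)+s.x[:3]).round(4))
# position constrained: y at bay centre, lowest edge on floor .012
```

```text
[ 0.4517 -0.1984 -0.0096  0.0895  0.3625] 0.06076911182232834
fin_top [ 0.4637 -0.1973  0.0222]
fin_base [ 0.4538 -0.1982 -0.004 ]
bot_px [ 0.4872 -0.1952 -0.0595]
bot_nx [ 0.3922 -0.2037 -0.0233]
fin_bx [ 0.4818 -0.1957 -0.0146]
fin_nx [ 0.4259 -0.2007  0.0067]
```

Constraining the fit with the floor and frame gives a tilt of about 0.36 rad with the fin near where I released it. I'll regrasp there.

Run:
```python
from h import *
plan((.444,-.1885,.13,.078),(.444,-.1885,.074,.078))
```

```text
t 11.38 pos [0.4216 0.1011 0.2012] yaw 0.0711 F [-0.4 -0.   0.1] open 0.402 grip 0.0
[-0.0018 -0.2904  0.0713] [-0.0002 -0.0004 -0.0069]
[-0.0018 -0.2904  0.1273] [-0.0002 -0.0004 -0.0069]
```

Emit:
apply_moves(increments=[0.2,0,-0.06,0,0,0,0,0.2,0,-0.12,0,0,0,0,0.2,0,-0.18,0,0,0,0,0.2,0,-0.24,0,0,0,0,0.2,-0.002,-0.29,0.03,0,0,-0.007,0.2,-0.002,-0.29,0.07,0,0,-0.007,0.2,-0.002,-0.29,0.1,0,0,-0.007,0.2,-0.002,-0.29,0.127,0,0,-0.007,0.2,-0.002,-0.29,0.127,0,0,-0.007,1,-0.002,-0.29,0.127,0,0,-0.007,1,-0.002,-0.29,0.127,0,0,-0.007,1,-0.002,-0.29,0.127,0,0,-0.007,1,-0.002,-0.29,0.127,0,0,-0.007,1,-0.002,-0.29,0.11,0,0,-0.007,1,-0.002,-0.29,0.08,0,0,-0.007,1,-0.002,-0.29,0.04,0,0,-0.007,1,-0.002,-0.29,0,0,0,-0.007,1,-0.002,-0.29,0,0,0,-0.007], squeeze=60)

```text
time: 13.62
tool_pos: [0.4469, -0.1874, 0.2043]
tool_rot: [0.003, -0.04, 0.999, -0.001]
contact_force: [-0.2, 0.0, -2.2]
opening: 0.172
grasp_force: 61.9
```

Run:
```python
from h import *
plan((.4396,.325,.2,-.0877),(.4396,.325,.09,-.0877)); print(r.read_state()["moment"].round(2))
b=r.snapshot("side")[:,:,::-1]; cv2.imwrite("pics/s6.png",b)
```

```text
t 13.62 pos [ 0.4469 -0.1874  0.2043] yaw 0.0804 F [-0.2  0.  -2.2] open 0.172 grip 61.9
[-0.0338  0.5114  0.0029] [-0.0025  0.0065  0.1681]
[-0.0332  0.5117  0.1129] [-0.0025  0.0065  0.1681]
[ 0.   -0.05  0.  ]
```

Emit:
apply_moves(increments=[1,-0.003,0.05,0,0,0,0.01,1,-0.006,0.1,0,0,0,0.03,1,-0.01,0.15,0,0,0,0.05,1,-0.013,0.2,0,0,0,0.065,1,-0.016,0.25,0,0,0,0.08,1,-0.02,0.3,0,0,0,0.1,1,-0.023,0.35,0,0,0,0.115,1,-0.027,0.4,0,0,0,0.13,1,-0.03,0.45,0,0,0,0.15,1,-0.034,0.5,0,0,0,0.168,1,-0.034,0.511,0.02,0,0,0.168,1,-0.034,0.511,0.07,0,0,0.168,1,-0.034,0.511,0.11,0,0,0.168,1,-0.034,0.511,0.132,0,0,0.168,1,-0.034,0.511,0.138,0,0,0.168,1,-0.034,0.511,0.138,0,0,0.168])

```text
time: 15.68
tool_pos: [0.4368, 0.3248, 0.0624]
tool_rot: [-0.001, 0.044, 0.999, -0.001]
contact_force: [1.0, -0.1, -1.3]
opening: 0.173
grasp_force: 61.7
```

Emit:
apply_moves(increments=[1,0,0,0,0,0,0,1,0,0,0.003,0,0,0,1,0,0,0.006,0,0,0,1,0,0,0.009,0,0,0,1,0,0,0.012,0,0,0,1,0,0,0.015,0,0,0,1,0,0,0.015,0,0,0], squeeze=20)

```text
time: 16.55
tool_pos: [0.4382, 0.3264, 0.0552]
tool_rot: [0.001, 0.044, 0.999, 0.001]
contact_force: [-20.5, -8.9, 75.7]
opening: 0.175
grasp_force: 80.6
```

Pressing is too stiff to level it, so I'll back off and release it there; the remaining tilt is small.

Emit:
apply_moves(increments=[1,0,0,-0.004,0,0,0,1,0,0,-0.006,0,0,0,0.3,0,0,-0.006,0,0,0,0.1,0,0,-0.006,0,0,0,0.1,0,0,-0.006,0,0,0,0.1,0,0,-0.03,0,0,0,0.1,0,0,-0.08,0,0,0,0.1,0,0.06,-0.14,0,0,0,0.1,0,0.12,-0.15,0,0,0,0.1,0,0.18,-0.15,0,0,0,0.1,0,0.22,-0.15,0,0,0,0.1,0,0.22,-0.15,0,0,0,0.1,0,0.22,-0.15,0,0,0], squeeze=40)

```text
time: 18.18
tool_pos: [0.4564, 0.5437, 0.1972]
tool_rot: [-0.001, 0.044, 0.999, -0.001]
contact_force: [-0.2, -0.4, 0.2]
opening: 0.449
grasp_force: 0.0
```

Run:
```python
from h import *
a=np.mean([r.snapshot("top").astype(float) for _ in range(4)],0).astype(np.uint8)[:,:,::-1]; b=r.snapshot("side")[:,:,::-1]
cv2.imwrite("pics/t7.png",a);cv2.imwrite("pics/s7.png",b)
for d in r.boxes_of("pack_a","top")[:4]: print(d)
def seg(a):
    g=a.astype(float).mean(2); s=np.clip((173-g)/(173-120),0,1); return np.clip((s-.15)/.6,0,1)
for nm,k,L,W,p0 in(("A","left",.102,.044,[.438,.325,-.08]),("C","mid",.09,.056,[.405,.183,.078]),("B","right",.096,.05,[.427,.058,.09])):
    x,e=hullfit("top",a,L,W,.04,p0,seg(a)); print(nm,x.round(4),round(e,1))
plan()
```

```text
{'centre': [0.4157, 0.0612, 0.0406], 'confidence': 0.93}
{'centre': [0.3952, 0.1859, 0.0393], 'confidence': 0.91}
{'centre': [0.4431, 0.3181, 0.0414], 'confidence': 0.71}
A [0.4709 0.3319 0.6156] 376.8
C [0.4059 0.1835 0.0838] 50.7
B [0.4265 0.0589 0.0911] 31.9
t 18.48 pos [0.4573 0.5436 0.1985] yaw -0.0888 F [ 0.8 -0.7  0.2] open 0.452 grip 0.0
```

Run:
```python
from h import *
a=cv2.imread("pics/t7.png")
g=a.astype(float).mean(2); s=np.clip((173-g)/(173-120),0,1); s=np.clip((s-.15)/.6,0,1)
c=w2px("top",[[.454,.323,.04]])[0]; print(c)
n,l,st,_=cv2.connectedComponentsWithStats((s>.5).astype(np.uint8)); k=l[int(c[1]),int(c[0])]; print(st[k])
m=s*(cv2.dilate((l==k).astype(np.uint8),np.ones((3,3))))
for yaw in(-.2,-.08,.05):
    x,e=hullfit("top",a,.102,.044,.04,[.454,.323,yaw],m); print(x.round(4),round(e,1))
for y in range(int(c[1])-24,int(c[1])+26,2): print("".join(" .:*#"[int(v*4)] for v in s[y,int(c[0])-30:int(c[0])+30]))
```

```text
[222.89411586 243.15151914]
[     0      0    640    480 198421]
[0.4708 0.3298 0.6223] 360.8
[0.4713 0.3292 0.5831] 361.1
[0.4713 0.3318 0.6236] 361.7
                                                            
                                                            
                                                            
                                                            
                                                   .  *  #  
                                                         #  
                                                       #*   
                                                       #    
                                                       #    
:**        .*.                                         #    
  .:*:   .    ..  .                                    *    
    ..:.          .  :   *#############:               *    
     .              .   ###########::*###           :. *    
   ..                  .  :#############*           :. :    
  .                          ###########:             .#    
.                           .  *########             . :    
                              ..  ######               :    
                                 :  *###             .. .   
                                   :: *#                .   
                                     .::.:          : . .   
                                   ....:**:#.           .   
                                 ......:::*#*#:         #   
                               ......::::***####*       #   
                             ......::::*****######*   .  :  
                            .....:::::****##########*  ...
```

The arm hides the pack, so I'll move the arm aside to look.

Emit:
apply_moves(increments=[0.1,0,-0.06,0,0,0,0,0.1,0,-0.12,0,0,0,0,0.1,0,-0.18,0,0,0,0,0.1,0,-0.24,0,0,0,0,0.1,0,-0.3,0,0,0,0,0.1,0,-0.36,0,0,0,0,0.1,0,-0.42,0,0,0,0,0.1,0,-0.48,0,0,0,0,0.1,0,-0.54,0,0,0,0,0.1,0,-0.56,0,0,0,0])

```text
time: 19.73
tool_pos: [0.4071, -0.0162, 0.1987]
tool_rot: [0.0, 0.046, 0.999, -0.0]
contact_force: [-0.7, 0.5, -0.3]
opening: 0.447
grasp_force: 0.0
```

```bash
cat > look.py <<'E'
from h import *
a=np.mean([r.snapshot("top").astype(float) for _ in range(4)],0).astype(np.uint8)[:,:,::-1]
cv2.imwrite("pics/t8.png",a)
g=a.astype(float).mean(2); s=np.clip((173-g)/(173-120),0,1); s=np.clip((s-.15)/.6,0,1)
c=w2px("top",[[.45,.323,.04]])[0]
for yaw in(-.2,-.08,.05):
    x,e=hullfit("top",a,.102,.044,.04,[.45,.323,yaw],s); print(x.round(4),round(e,1))
for y in range(int(c[1])-24,int(c[1])+26,2): print("".join(" .:*#"[int(v*4)] for v in s[y,int(c[0])-30:int(c[0])+30]))
plan()
E
python3 look.py
```

```text
[ 0.4145  0.3265 -0.1096] 28.1
[ 0.4145  0.3265 -0.1113] 28.1
[ 0.4145  0.3265 -0.1094] 27.9
                                                            
                                                            
                                                            
                                                            
                                                         #  
                                                        #:  
                                                       *    
                                                       #    
                                                      .#    
                                                       *    
                          #::****.::*..                *    
                        .#* #######::###               #    
                        *################           :  *    
                        *###############:              :    
                        :###############              .*    
                        *###############             . :    
                        ################                    
                       :################             .. .   
                       :###############:            ... .   
                       :###############             :   .   
                       *###############                     
                       ################               . #   
::::.  #:             :################                 #   
####*  ##             *###############:                .. : 
#**::  ##             :#.*############              . #     
t 19.93 pos [ 0.4079 -0.0135  0.1986] yaw -0.0895 F [ 0.5 -0.  -0.5] open 0.453 grip 0.0
```

Pack A is level again on the bench at (.4145,.3265), yaw about −.11, and B and C have not moved. During the first try the well consistently pushed the tool toward y≈−.188, so I'll use that on the retry.

Run:
```python
from h import *
plan((.4145,.3265,.12,-.105),(.4145,.3265,.0465,-.105))
```

```text
t 19.93 pos [ 0.4079 -0.0135  0.1986] yaw -0.0895 F [ 0.5 -0.  -0.5] open 0.453 grip 0.0
[0.0239 0.3392 0.0787] [0.0003 0.0007 0.0155]
[0.024  0.3392 0.1522] [0.0003 0.0007 0.0155]
```

Emit:
apply_moves(increments=[0.1,0.004,0.06,0,0,0,0,0.1,0.008,0.12,0,0,0,0,0.1,0.013,0.18,0,0,0,0,0.1,0.017,0.24,0,0,0,0,0.1,0.021,0.3,0.01,0,0,0.008,0.1,0.024,0.339,0.05,0,0,0.015,0.1,0.024,0.339,0.09,0,0,0.015,0.1,0.024,0.339,0.09,0,0,0.015,0.1,0.024,0.339,0.09,0,0,0.015])

```text
time: 21.05
tool_pos: [0.4137, 0.327, 0.1093]
tool_rot: [0.0, 0.051, 0.999, 0.0]
contact_force: [0.1, -0.0, 0.3]
opening: 0.448
grasp_force: 0.0
```

Run:
```python
from h import *
plan((.4145,.3265,.047,-.105))
```

```text
t 21.05 pos [0.4137 0.327  0.1093] yaw -0.1022 F [ 0.1 -0.   0.3] open 0.448 grip 0.0
[-0.0008 -0.0005  0.0623] [0.0005 0.0005 0.0028]
```

Emit:
apply_moves(increments=[0.1,-0.001,0,0.03,0,0,0.003,0.1,-0.001,0,0.062,0,0,0.003,0.1,-0.001,0,0.062,0,0,0.003,1,-0.001,0,0.062,0,0,0.003,1,-0.001,0,0.062,0,0,0.003,1,-0.001,0,0.062,0,0,0.003,1,-0.001,0,0.062,0,0,0.003,1,-0.001,0,0.062,0,0,0.003], squeeze=100)

```text
time: 22.05
tool_pos: [0.416, 0.3272, 0.0482]
tool_rot: [0.001, 0.053, 0.999, 0.001]
contact_force: [-0.2, 0.7, 8.6]
opening: 0.162
grasp_force: 99.4
```

Run:
```python
from h import *
plan((.4145,.3265,.18,-.105),(.432,-.1885,.13,.073))
```

```text
t 22.05 pos [0.416  0.3272 0.0482] yaw -0.1058 F [-0.2  0.7  8.6] open 0.162 grip 99.4
[ 0.0011 -0.0006 -0.1318] [ 0.0024  0.0027 -0.0008]
[-0.0706 -0.511  -0.0828] [ 0.0022  0.0029 -0.1788]
```

Emit:
apply_moves(increments=[1,0,0,-0.03,0,0,0,1,0,0,-0.08,0,0,0,1,0,0,-0.12,0,0,0,1,-0.005,-0.04,-0.13,0,0,-0.01,1,-0.012,-0.09,-0.13,0,0,-0.03,1,-0.02,-0.14,-0.13,0,0,-0.05,1,-0.027,-0.19,-0.13,0,0,-0.07,1,-0.034,-0.24,-0.13,0,0,-0.09,1,-0.041,-0.29,-0.13,0,0,-0.11,1,-0.048,-0.34,-0.13,0,0,-0.13,1,-0.055,-0.39,-0.13,0,0,-0.145,1,-0.062,-0.44,-0.13,0,0,-0.16,1,-0.068,-0.49,-0.13,0,0,-0.17,1,-0.071,-0.511,-0.12,0,0,-0.179,1,-0.071,-0.511,-0.09,0,0,-0.179,1,-0.071,-0.511,-0.07,0,0,-0.179,1,-0.071,-0.511,-0.07,0,0,-0.179,1,-0.071,-0.511,-0.07,0,0,-0.179])

```text
time: 24.3
tool_pos: [0.4318, -0.1895, 0.1172]
tool_rot: [0.001, -0.037, 0.999, -0.0]
contact_force: [-0.4, -0.6, -1.4]
opening: 0.165
grasp_force: 98.2
```

Run:
```python
from h import *
plan((.4335,-.1885,.103,.073)); print(r.read_state()["moment"].round(2))
```

```text
t 24.3 pos [ 0.4318 -0.1895  0.1172] yaw 0.0734 F [-0.4 -0.6 -1.4] open 0.165 grip 98.2
[-0.0017  0.0009  0.0142] [-0.0006  0.001   0.0004]
[ 0.01 -0.06  0.  ]
```

Emit:
apply_moves(increments=[1,-0.002,0.001,0.01,0,0,0,1,-0.002,0.001,0.017,0,0,0,1,-0.002,0.001,0.019,0,0,0,1,-0.002,0.001,0.0205,0,0,0,1,-0.002,0.001,0.0205,0,0,0,1,-0.002,0.001,0.0205,0,0,0])

```text
time: 25.05
tool_pos: [0.4334, -0.1883, 0.096]
tool_rot: [0.0, -0.037, 0.999, -0.0]
contact_force: [0.4, 0.4, -0.5]
opening: 0.167
grasp_force: 98.3
```

Run:
```python
from h import *
plan((.4335,-.1885,.09,.073)); print(r.read_state()["moment"].round(2))
```

```text
t 25.05 pos [ 0.4334 -0.1883  0.096 ] yaw 0.0732 F [ 0.4  0.4 -0.5] open 0.167 grip 98.3
[-0.0001 -0.0002  0.006 ] [-0.0002  0.0003  0.0002]
[ 0.   -0.04 -0.01]
```

No contact yet, with the underside already 2 mm below the frame top. Continuing in small steps.

Emit:
apply_moves(increments=[1,0,0,0.001,0,0,0,1,0,0,0.002,0,0,0,1,0,0,0.003,0,0,0,1,0,0,0.004,0,0,0,1,0,0,0.004,0,0,0])

```text
time: 25.68
tool_pos: [0.4332, -0.1882, 0.0917]
tool_rot: [-0.0, -0.037, 0.999, 0.0]
contact_force: [0.1, -0.9, -2.1]
opening: 0.164
grasp_force: 98.3
```

Run:
```python
from h import *
plan((.4335,-.1885,.09,.073)); print(r.read_state()["moment"].round(2))
```

```text
t 25.68 pos [ 0.4332 -0.1882  0.0917] yaw 0.0732 F [ 0.1 -0.9 -2.1] open 0.164 grip 98.3
[-0.0003 -0.0004  0.0017] [ 0.0001 -0.0002  0.0002]
[ 0.03 -0.   -0.06]
```

It's in the well with no force. Lowering further.

Emit:
apply_moves(increments=[1,0,0,0.004,0,0,0,1,0,0,0.008,0,0,0,1,0,0,0.012,0,0,0,1,0,0,0.016,0,0,0,1,0,0,0.016,0,0,0])

```text
time: 26.3
tool_pos: [0.433, -0.1881, 0.0754]
tool_rot: [-0.0, -0.037, 0.999, 0.0]
contact_force: [0.1, 1.0, -2.7]
opening: 0.162
grasp_force: 98.3
```

Run:
```python
from h import *
plan((.4335,-.1885,.0602,.073)); print(r.read_state()["moment"].round(2))
```

```text
t 26.3 pos [ 0.433  -0.1881  0.0754] yaw 0.0732 F [ 0.1  1.  -2.7] open 0.162 grip 98.3
[-0.0005 -0.0005  0.0152] [ 0.0004 -0.0007  0.0002]
[0.02 0.04 0.01]
```

Emit:
apply_moves(increments=[1,0,0,0.004,0,0,0,1,0,0,0.008,0,0,0,1,0,0,0.012,0,0,0,1,0,0,0.0145,0,0,0,1,0,0,0.0155,0,0,0,1,0,0,0.016,0,0,0,1,0,0,0.016,0,0,0])

```text
time: 27.18
tool_pos: [0.433, -0.1881, 0.0602]
tool_rot: [-0.0, -0.037, 0.999, 0.0]
contact_force: [-2.1, -0.2, 4.7]
opening: 0.163
grasp_force: 99.2
```

Run:
```python
from h import *
plan((.4335,-.1885,.0602,.073)); print(r.read_state()["moment"].round(2))
```

```text
t 27.18 pos [ 0.433  -0.1881  0.0602] yaw 0.0732 F [-2.1 -0.2  4.7] open 0.163 grip 99.2
[-0.0004 -0.0005 -0.    ] [ 0.0002 -0.0003  0.0002]
[ 0.17  0.31 -0.02]
```

The pack has touched the floor exactly where expected. I'll press a little more, release, lift off and move aside.

Emit:
apply_moves(increments=[1,0,0,0.0015,0,0,0,1,0,0,0.0015,0,0,0,0.3,0,0,0,0,0,0,0.1,0,0,0,0,0,0,0.1,0,0,0,0,0,0,0.1,0,0,-0.03,0,0,0,0.1,0,0,-0.08,0,0,0,0.5,0,0.05,-0.12,0,0,0,1,0,0.11,-0.12,0,0,0,1,0,0.17,-0.12,0,0,0,1,0,0.23,-0.12,0,0,0,1,0,0.28,-0.12,0,0,0,1,0,0.28,-0.12,0,0,0], squeeze=40)

```text
time: 28.8
tool_pos: [0.4124, 0.0938, 0.1797]
tool_rot: [-0.0, -0.039, 0.999, 0.0]
contact_force: [0.8, -0.4, 0.3]
opening: 0.0
grasp_force: 0.0
```

Run:
```python
from h import *
plan()
a=np.mean([r.snapshot("top").astype(float) for _ in range(4)],0).astype(np.uint8)[:,:,::-1]; cv2.imwrite("pics/t9.png",a)
for l in("pack_a","power_switch","switch_ridge"):
    for d in r.boxes_of(l,"top")[:3]: print(l,d)
print("seated body top",fit("top",a,[(.102,.044,.052)],[.432,-.190,.073]), "fin", fit("top",a,[(.06,.016,.080)],[.432,-.190,.073]))
o=ortho("top",a,.355,.515,-.42,-.12,.054,2500); big=cv2.resize(o,(750,400))
sw=cv2.resize(ortho("top",a,.395,.465,-.41,-.33,.0605,7500),(229,200)) 
sw=ortho("top",a,.40,.47,-.41,-.33,.061,5000)
im=np.zeros((600,800,3),np.uint8); im[:250,:400]=cv2.resize(o[:, :],(400,213))[:250] if False else 0
im[:400,:750]=big; im[400:600,:]=0
s=ortho("top",a,.40,.465,-.41,-.33,.061,3000); im[400:400+s.shape[0],:s.shape[1]]=s[:200]
for k in range(0,200,30): cv2.line(im,(0,400+k),(5,400+k),(0,0,255),1)
for k in range(0,240,30): cv2.line(im,(k,400),(k,405),(0,0,255),1)
cv2.imwrite("pics/g9.png",im)
```

```text
t 28.8 pos [0.4124 0.0938 0.1797] yaw 0.0784 F [ 0.8 -0.4  0.3] open 0.0 grip 0.0
pack_a {'centre': [0.4208, -0.1827, 0.0491], 'confidence': 0.91}
pack_a {'centre': [0.3919, 0.1941, 0.0391], 'confidence': 0.64}
switch_ridge {'centre': [0.4309, -0.367, 0.0517], 'confidence': 0.41}
seated body top (array([ 0.4314722 , -0.19062898,  0.07392982]), np.float64(-79.59807925876731)) fin (array([ 0.44449626, -0.19942023,  0.11847447]), np.float64(-47.59107648990152))
```

View pics/g9.png

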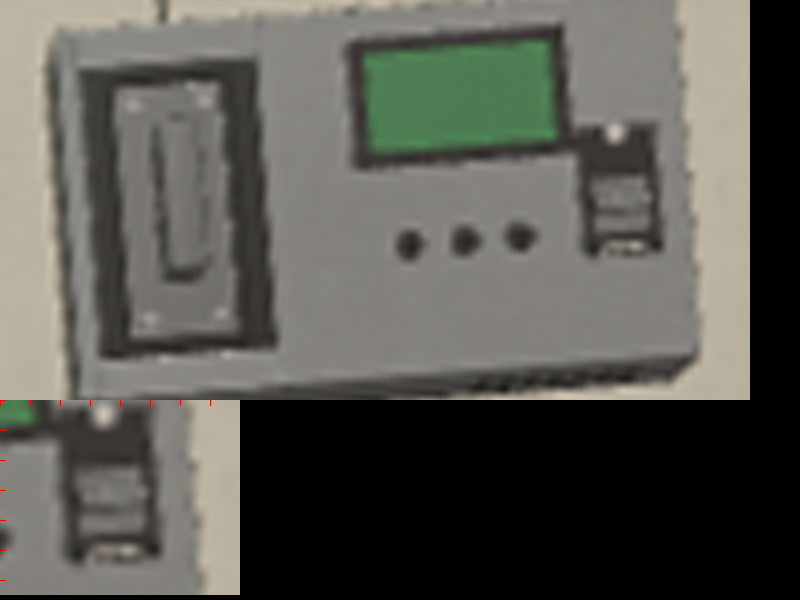

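Pack A now sits level and centred in the well, seen from above. The switch slider is at about (620,205) in the image, and its ridge edge at crop row ~500 puts the ridge near x≈.434, y≈−.366 in robot terms. I'll go to its −x side with the fingers shut.

Run:
```python
from h import *
plan((.407,-.366,.18,.073),(.407,-.366,.058,.073))
```

```text
t 29.15 pos [0.4129 0.09   0.1798] yaw 0.0711 F [ 0.1 -0.3  0.1] open -0.001 grip 0.0
[ 3.830e-02 -4.544e-01 -2.000e-04] [-0.0001 -0.0002 -0.0019]
[ 0.0383 -0.4544  0.1218] [-0.0001 -0.0002 -0.0019]
```

Emit:
apply_moves(increments=[1,0.005,-0.06,0,0,0,0,1,0.01,-0.12,0,0,0,0,1,0.015,-0.18,0,0,0,0,1,0.02,-0.24,0,0,0,0,1,0.025,-0.3,0,0,0,0,1,0.03,-0.36,0,0,0,0,1,0.035,-0.42,0,0,0,0,1,0.038,-0.454,0.02,0,0,0,1,0.038,-0.454,0.06,0,0,0,1,0.038,-0.454,0.1,0,0,0,1,0.038,-0.454,0.115,0,0,0,1,0.038,-0.454,0.1215,0,0,0,1,0.038,-0.454,0.1215,0,0,0,1,0.038,-0.454,0.1215,0,0,0])

```text
time: 30.9
tool_pos: [0.4088, -0.3651, 0.0596]
tool_rot: [0.001, -0.037, 0.999, -0.001]
contact_force: [0.2, -0.4, 1.0]
opening: -0.002
grasp_force: 0.0
```

Run:
```python
from h import *
plan((.419,-.366,.0575,.073))
```

```text
t 30.9 pos [ 0.4088 -0.3651  0.0596] yaw 0.0733 F [ 0.2 -0.4  1. ] open -0.002 grip 0.0
[-0.0101 -0.0016  0.0021] [-0.0016  0.0015  0.0003]
```

Emit:
apply_moves(increments=[1,0,0,0.001,0,0,0,1,-0.003,0,0.001,0,0,0,1,-0.006,0,0.001,0,0,0,1,-0.008,0,0.001,0,0,0,1,-0.01,0,0.001,0,0,0,1,-0.01,0,0.001,0,0,0])

```text
time: 31.65
tool_pos: [0.4175, -0.3638, 0.0573]
tool_rot: [-0.001, -0.037, 0.999, 0.0]
contact_force: [-4.3, -1.5, 2.8]
opening: -0.003
grasp_force: 2.3
```

Run:
```python
from h import *
plan()
```

```text
t 31.65 pos [ 0.4175 -0.3638  0.0573] yaw 0.0735 F [-4.3 -1.5  2.8] open -0.003 grip 2.3
```

The finger is in contact with the ridge at x≈.4175 with 4 N. Now pushing it through the detent.

Emit:
apply_moves(increments=[1,-0.002,0,0,0,0,0,1,-0.004,0,0,0,0,0,1,-0.006,0,0,0,0,0,1,-0.008,0,0,0,0,0,1,-0.01,0,0,0,0,0,1,-0.012,0,0,0,0,0,1,-0.012,0,0,0,0,0])

```text
time: 32.52
tool_pos: [0.4285, -0.3628, 0.0572]
tool_rot: [-0.001, -0.037, 0.999, 0.0]
contact_force: [-7.2, -2.2, 3.4]
opening: 0.004
grasp_force: 3.9
```

Run:
```python
from h import *
plan()
```

```text
t 32.52 pos [ 0.4285 -0.3628  0.0572] yaw 0.0738 F [-7.2 -2.2  3.4] open 0.004 grip 3.9
```

Emit:
apply_moves(increments=[1,-0.0015,0,0,0,0,0,1,-0.003,0,0,0,0,0,1,-0.003,0,0,0,0,0])

```text
time: 32.9
tool_pos: [0.4289, -0.3626, 0.057]
tool_rot: [-0.004, -0.037, 0.999, 0.001]
contact_force: [-18.1, -7.8, 8.6]
opening: 0.004
grasp_force: 9.6
```

Run:
```python
from h import *
plan()
```

```text
t 32.9 pos [ 0.4289 -0.3626  0.057 ] yaw 0.0743 F [-18.1  -7.8   8.6] open 0.004 grip 9.6
```

There is a hard stop after about 12 mm of travel. I'll back off, lift, move aside and verify.

Emit:
apply_moves(increments=[1,0.006,0,0,0,0,0,1,0.014,0,0,0,0,0,1,0.016,0,-0.04,0,0,0,1,0.016,0,-0.1,0,0,0,1,0.016,0.05,-0.13,0,0,0,1,0.016,0.11,-0.13,0,0,0,1,0.01,0.17,-0.13,0,0,0,1,0.005,0.23,-0.13,0,0,0,1,0,0.29,-0.13,0,0,0,1,-0.005,0.35,-0.13,0,0,0,1,-0.01,0.41,-0.13,0,0,0,1,-0.01,0.46,-0.13,0,0,0,1,-0.01,0.46,-0.13,0,0,0,1,-0.01,0.46,-0.13,0,0,0])

```text
time: 34.65
tool_pos: [0.4092, 0.0968, 0.1873]
tool_rot: [0.0, -0.037, 0.999, -0.0]
contact_force: [0.4, 0.1, 0.1]
opening: -0.0
grasp_force: 0.0
```

Run:
```python
from h import *
plan()
a=np.mean([r.snapshot("top").astype(float) for _ in range(4)],0).astype(np.uint8)[:,:,::-1]; cv2.imwrite("pics/t10.png",a)
old=cv2.imread("pics/t9.png")
f=lambda i:ortho("top",i,.395,.465,-.41,-.33,.061,1000).astype(int).mean(2)
p,q=f(old),f(a)  # rows x descending 1 mm
print("x:    ",[int(465-k) for k in range(0,70,3)])
print("before",p[::3,34:42].mean(1).round().astype(int)); print("after ",q[::3,34:42].mean(1).round().astype(int))
m=ortho("top",a,.34,.54,-.6,-.12,.05,500).astype(int)-ortho("top",old,.34,.54,-.6,-.12,.05,500)
big=np.argwhere(abs(m).max(2)>40); print(len(big), big.min(0)/500 if len(big) else 0, big.max(0)/500 if len(big) else 0)
for l in("switch_ridge","pack_a"):
    for d in r.boxes_of(l,"top")[:3]: print(l,d)
```

```text
t 34.65 pos [0.4092 0.0968 0.1873] yaw 0.0744 F [0.4 0.1 0.1] open -0.0 grip 0.0
x:     [465, 462, 459, 456, 453, 450, 447, 444, 441, 438, 435, 432, 429, 426, 423, 420, 417, 414, 411, 408, 405, 402, 399, 396]
before [125 137 126  81  54  56  52  60 107 111 119 120  87 105 117  66  92 113
 100 133 128 127 128 127]
after  [124 136 122  89  95 113 113 106  75 112 115  74  56  55  55  43  96 115
 100 133 129 127 128 128]
91 [0.084 0.238] [0.116 0.26 ]
switch_ridge {'centre': [0.442, -0.3647, 0.0537], 'confidence': 0.49}
pack_a {'centre': [0.3946, 0.2004, 0.04], 'confidence': 0.7}
pack_a {'centre': [0.4235, -0.1835, 0.051], 'confidence': 0.64}
```

The slider has shifted 12 mm to the on end, and nothing else on the logger has changed. Handing in.

Run:
```python
from workcell import r
print(r.close_job())
```

```text
the job is handed in; nothing more can be done
None
```

Pack A was the one that fits: it is seated fully home (on the second insertion, after tilting in the bay on the first), and then the switch was slid the full 12 mm to on. I picked A from its measured size, so B and C were never tried in the bay. Both were still standing in place when last checked. The bystanders were not individually rechecked before I handed the job in at about 35 s.

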